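Stack the storage pots on their stand

TASK

Stack the four steel storage pots on the round wooden stand in order of size, one at a time from the bottom up: orange lid lowest, then green, then yellow, and the small blue one on top, each seated squarely in the recess below it. Keep the pots upright and set them down without dropping them, and do not disturb the salt shaker, the jam jar or the mug.

Things in the scene. Friction and masses are not known exactly. Their poses are not given: they have to be found in the camera images.
- stand: round light-wood stand, 92 mm across, 14 mm high, fixed to the worktop; its top has a round recess 73 mm across and 5 mm deep, so the recess floor is 9 mm above the worktop. Origin: centre of the underside; z up
- pot_orange: largest pot: closed rigid round steel pot with an orange lid, 54 mm high; lid 66 mm across, the top 12 mm; steel below 63 mm across, foot chamfered 2 mm. In the lid's top a recess 60 mm across, 5 mm deep: what sits in it stands 49 mm above this pot's underside. About 260 g. Origin: centre of the underside, z up; yaw does not matter
- pot_green: second largest pot: closed rigid round steel pot with a green lid, 48 mm high; lid 58 mm across, the top 12 mm; steel below 55 mm across, foot chamfered 2 mm. In the lid's top a recess 52 mm across, 5 mm deep: what sits in it stands 43 mm above this pot's underside. About 200 g. Origin: centre of the underside, z up; yaw does not matter
- pot_yellow: third pot: closed rigid round steel pot with a yellow lid, 44 mm high; lid 50 mm across, the top 12 mm; steel below 47 mm across, foot chamfered 2 mm. In the lid's top a recess 44 mm across, 5 mm deep: what sits in it stands 39 mm above this pot's underside. About 160 g. Origin: centre of the underside, z up; yaw does not matter
- pot_blue: smallest pot: closed rigid round steel pot with a blue lid, 40 mm high; lid 42 mm across, the top 12 mm; steel below 39 mm across, foot chamfered 2 mm. In the lid's top a recess 36 mm across, 5 mm deep: what sits in it stands 35 mm above this pot's underside. About 120 g. Origin: centre of the underside, z up; yaw does not matter
- salt: salt shaker, glass with grey top, 44 mm across, 90 mm high; bystander. Origin: centre of the underside
- jam_jar: jam jar with red lid, 65 mm across, 86 mm high; bystander. Origin: centre of the underside
- mug: white mug with handle and pale blue flowers, 82 x 114 x 91 mm; bystander. Origin: at underside height, centre of the outline with handle; the handle points along -y
- tap_end (a point): fixed obstacle: outlet end of the tall grey tap over the sink, left of the work; from here the spout rises to 0.36 m above the worktop and arches away from the robot to its foot, 80 mm farther in x and 150 mm farther in y. Does not move; keep the arm clear of it: draw the tool back to about 0.45 m from the base before swinging across in front of it
- cabinet_edge (a point): fixed obstacle: point on the front lower edge of the brown wall cabinet that hangs right of the work. The edge is level, 0.48 m above the worktop, and runs through this point along the horizontal direction (0.87, 0.50, 0); the cabinet lies beyond it, to the right. Keep wrist and forearm clear: do not lift higher than needed on that side
Mind the look-alikes: they are no part of the job. What is shaped like the pot_yellow but red is not meant.

How it is judged:
By the outcome, as a careful person would: the job done as asked, in the order asked, and still so for the second after the job is handed in, with the robot touching nothing.
It also fails if it takes over 99 s, if anything falls off the work surface, if the arm or the gripper's body presses on something with over 40 N, if the wrist force passes 120 N, or if a joint passes its speed limit or range.

ROBOT

A 6-joint arm with a two-finger parallel gripper is mounted at the origin on a cart in front of the work surface, level with it; the furniture and walls round the work are solid. World frame = base frame: x ahead of the robot, y to its left, z up, the work surface at z = 0. Lengths are in m, angles in rad, forces in N, time in s.
With the tool pointing down it reaches from about 0.35 to 0.775 m from the base axis. Payload 5.5 kg.
Tool frame: the origin (TCP) lies midway between the tips of the shut fingers; the grasp point (between the pads) lies grip_point_offset behind it (grip_point_offset is the distance from the TCP to the grasp point, in m); z points along the fingers, y is the direction in which the jaws open and shut (so a half turn about z gives the same grasp; the last joint's range is limited). The gripper opens to 85 mm and grips with 20 to 120 N. Pads are 22 mm wide; open, the fingers measure 114 mm over their backs; the gripper's body (76 mm by 85 mm) begins 54 mm behind the grasp point. The pads swing forward as they close: fully open they stand 13 mm farther back than shut.
Start: joints at [1.151, 0.313, 0.046, 1.304, 0, 1.431], TCP at [0.159, 0.553, 0.231] pointing down, gripper open.
Joint ranges: [-2.76, 2.76], [-0.86, 1.69], [-1.03, 1.26], [-2.2, 2.34], [-1.47, 1.5], [-3.14, 3.14]. Speed limits (rad/s): [2.57, 2.57, 3.14, 3.14, 3.14, 3.14].

INTERFACE

Orientations are given as a unit quaternion [w, x, y, z].
In Python, from workcell import * gives the robot as it stands.
- The arm moves only by the tool send_rows, never from a script. Its argument "series" is one flat list of numbers, 7 for each row, row after row: the shift along the tool's x, y, z in cm, then the turn, a rotation vector about the tool's x, y, z in degrees, then the opening, from 0 (shut) to 1 (fully open). A call has 1 to 10 rows; each row is the pose to reach, as a shift and turn from the pose commanded when the call began, along the tool's axes at that moment; what a row does not reach only later rows make up. A row lasts 1/12 s, in which the tool goes at most 41.7 mm and 7.16 degrees, less where a joint would pass 70% of its speed; a pose out of reach is approached as far as the arm can. A call with a gripper value outside its range is refused whole. The fingers move at their own pace and stop on an object; "newtons" is the grip in N (left out, the last holds). Time passes only in rows, so rows that repeat a pose let the fingers close. It gives the time, the measured TCP pose, the force and the opening at its end, in the units of the state.
- get_state(): the state, without advancing time (a new reading comes with each control period).
- read_camera(name): name is "side" or "top"; returns the picture (384x512x3 uint8, blue, green, red); there is no depth.
- camera_info(name): a dict with "K" (3x3 intrinsics, pixels), "D" ([k1, k2, p1, p2, k3] as OpenCV has them; the pictures are not rectified), "xyz" and "attitude" of the camera in the world. Camera axes: x right, y down, z forward; pixel columns grow to the right and rows downward; lengths in m; the calibration is good to about 2 mm. A picture is of the moment at which its call begins. camera_info takes no time and is no camera call.
- hand_in(): hands the job in, once; it reports no verdict.
Trained networks look in the newest picture that a camera, given by its name, has taken for a name from the list of things; names that differ only in an ending like _2 or _b are one class to them, and where a whole thing is asked for, a point or a joint stands for the part that bears it (a point fixed in the world has none). Each returns a list of dicts, best first, with "p" (0 to 1); they miss things now and then, are a little off and sometimes report something else, mostly with a low value. They report only what shows in the picture. A call takes as long as a camera call. They do not tell look-alikes from the thing itself.
- silhouettes(camera, label): "pixels" (384x512 bool, what is visible of it) and "box" ([left, top, width, height] in pixels, round what is visible of it).
The state is a dict: "clock": time; "joint_pos": joint angles; "qvel": joint speeds; "tau": joint torques, N m; "tcp_pos": TCP position; "orientation": TCP orientation; "wrist_force": force on the tool from outside, world axes, zero at the start; "ft_torque": the same for the moment, N m; "finger_gap": finger opening in m.
Only numpy, scipy, OpenCV 4.12 (cv2) and the standard library are available. Lean on these libraries where they do the work, as an engineer would, in place of code of your own. Each camera call takes 0.05 s, during which the arm holds its last target. There are 200 camera calls.

## Working session

There is one attempt and no reset: what is moved stays moved. The work goes in short steps, Python scripts to look and compute and a tool call to move; the robot and the scene stay as the last step left them, time stands still between calls to the robot, and variables do not carry over. Pictures are saved under pics/ and viewed, about 12 in all and at most 16, crops included, and the job is handed in when it is done.

Besides the shell and the picture viewer there is one more tool, called after ">>>" as name(argument=value, ...), one argument or row to a line, values as JSON. send_rows: Moves the arm, as the interface text tells. Its arguments: {"type":"object","properties":{"series":{"type":"array"},"newtons":{"type":"number"}},"required":["series"]}

```bash
ls; mkdir -p pics
python3 - <<'E'
from workcell import *
import cv2,numpy as np
s=get_state();print(s)
try: print(grip_point_offset)
except Exception as e: print(e)
for c in("side","top"):
    im=read_camera(c);cv2.imwrite(f"pics/{c}0.png",im);print(c,camera_info(c))
    for n in["stand","pot_orange","pot_green","pot_yellow","pot_blue","salt","jam_jar","mug"]:
        for d in silhouettes(c,n):
            if d["p"]>.2: print(c,n,round(d["p"],2),d["box"])
E
```

```text
pics
{'clock': 0.0, 'joint_pos': array([ 1.15143912e+00,  3.13981845e-01,  4.49661779e-02,  1.30361745e+00,
       -2.97608802e-06,  1.43119964e+00]), 'qvel': array([-0.00131672,  0.00029303,  0.00099342, -0.00176475, -0.00017578,
        0.00011825]), 'tau': array([ 2.67189507e-04, -4.80622458e+01,  2.98537159e+01,  1.93896191e-02,
       -1.16125989e-04, -1.31726233e-05]), 'tcp_pos': array([0.15856458, 0.55215831, 0.23041421]), 'orientation': array([-2.51911049e-04,  1.39424482e-01,  9.90232281e-01, -8.83169554e-04]), 'wrist_force': array([-0.3899162 ,  0.83832836, -0.29408306]), 'ft_torque': array([ 3.99087823e-02, -2.91987831e-02, -3.54908399e-06]), 'finger_gap': 0.0853953018572266}
0.0187
side {'K': array([[386.24579575,   0.        , 253.07882473],
       [  0.        , 386.24579575, 190.64835843],
       [  0.        ,   0.        ,   1.        ]]), 'D': array([0.00247722, 0.        , 0.        , 0.        , 0.        ]), 'xyz': array([-0.44314827, -0.14039902,  1.30072254]), 'attitude': array([-0.29176948,  0.72189873, -0.57933174,  0.24105503])}
side stand 0.58 [317.2, 262.8, 21.3, 23.0]
side pot_green 0.65 [245.9, 230.9, 10.7, 19.1]
side pot_yellow 0.72 [304.5, 225.5, 13.1, 16.6]
side pot_yellow 0.68 [318.6, 289.4, 16.7, 17.2]
side pot_yellow 0.65 [238.8, 186.6, 26.6, 28.4]
side jam_jar 0.52 [332.3, 197.5, 17.8, 25.0]
side mug 0.82 [241.8, 188.6, 20.3, 27.2]
top {'K': array([[429.51421172,   0.        , 253.35678943],
       [  0.        , 429.51421172, 194.96431378],
       [  0.        ,   0.        ,   1.        ]]), 'D': array([-0.12544505,  0.        ,  0.        ,  0.        ,  0.        ]), 'xyz': array([-0.4681237 ,  0.48025876,  1.63755992]), 'attitude': array([ 0.1825422 , -0.5216637 ,  0.78688083, -0.27452484])}
```

Run:
```python
import cv2
for c in("side","top"):
    im=cv2.imread(f"pics/{c}0.png"); 
    cv2.imwrite(f"pics/{c}0b.png",cv2.resize(im,(800,600),interpolation=cv2.INTER_CUBIC))
```

```text
(no output)
```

View pics/side0b.png

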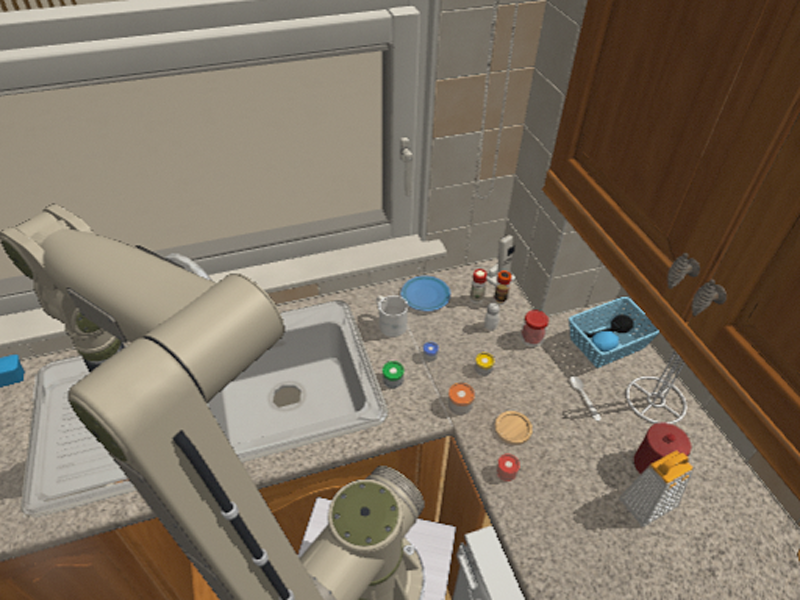

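View pics/top0b.png

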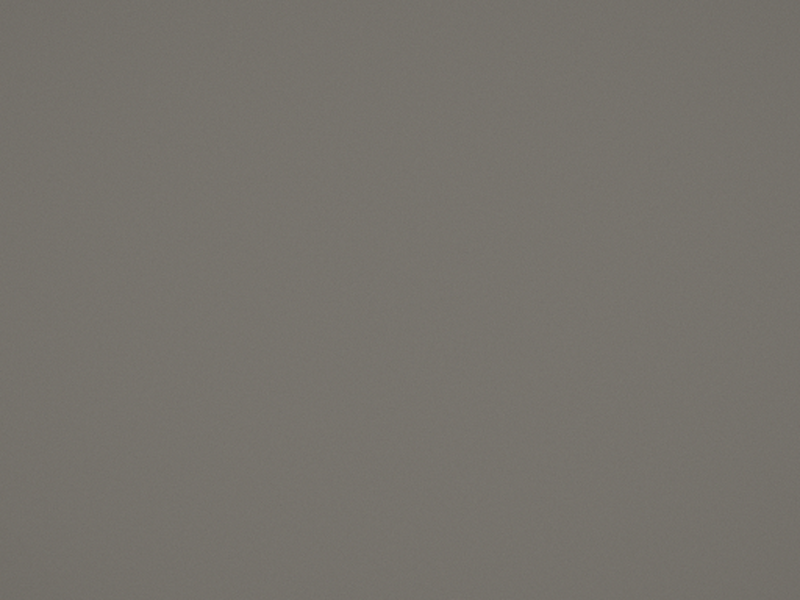

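The side picture shows these objects, in 800-px coordinates:
- orange pot (461,397)
- green pot (393,372)
- yellow pot (485,363)
- blue pot (430,350)
- stand (513,427)
- red look-alike pot (508,467)
- mug (393,315), salt (492,317), jam (536,326)

The top picture is blank grey. Other things that could be mistaken for a target are the two red-capped bottles (480,280)/(503,285), the blue plate (425,293), the blue scoop (605,340) and the dark-red canister (662,450).

```bash
cat > h.py <<'E'
from workcell import *
import cv2,numpy as np
from scipy.optimize import least_squares
from scipy.spatial.transform import Rotation as R
def proj(c,P):
    i=camera_info(c);q=np.array(i["attitude"]);r=R.from_quat(q[[1,2,3,0]]).as_matrix().T
    return cv2.projectPoints(np.asarray(P,float),cv2.Rodrigues(r)[0],-r@i["xyz"],i["K"],np.array(i["D"]))[0][:,0]
def hullcen(pts):
    h=cv2.convexHull(np.asarray(pts,np.float32)); m=cv2.moments(h); return np.array([m["m10"]/m["m00"],m["m01"]/m["m00"]]),m["m00"],h
def cyl(x,y,r,z0,z1):
    a=np.linspace(0,2*np.pi,60,endpoint=False)
    return np.array([[x+r*np.cos(t),y+r*np.sin(t),z] for z in(z0,z1) for t in a])
HUE={"orange":(8,15),"green":(50,75),"yellow":(22,30),"blue":(108,125),"red":(-8,5),"stand":(11,24)}
DIM={"orange":(.033,.042,.054),"green":(.029,.036,.048),"yellow":(.025,.032,.044),"blue":(.021,.028,.040),"red":(.025,.032,.044),"stand":(.046,0,.014)}
def mask(im,n,guess,rad=16,S=4,smin=110):
    u,v=np.round(guess).astype(int); c=im[v-rad:v+rad+1,u-rad:u+rad+1]
    b=cv2.resize(c,None,fx=S,fy=S,interpolation=cv2.INTER_CUBIC); h=cv2.cvtColor(b,cv2.COLOR_BGR2HSV).astype(int)
    lo,hi=HUE[n]; H=h[...,0]; 
    if lo<0: H=np.where(H>90,H-180,H)
    m=((H>=lo)&(H<=hi)&(h[...,1]>smin)&(h[...,2]>60)).astype(np.uint8)
    k,l,st,ce=cv2.connectedComponentsWithStats(m)
    j=1+np.argmax(st[1:,4]); ys,xs=np.nonzero(l==j)
    pts=np.stack([(xs+.5)/S-.5+u-rad,(ys+.5)/S-.5+v-rad],1)
    return pts
def locate(c,im,n,guess,zoff=0,**k):
    r,z0,z1=DIM[n]; pts=mask(im,n,guess,**k); cen,A,_=hullcen(pts)
    f=lambda p:hullcen(proj(c,cyl(p[0],p[1],r,z0+zoff,z1+zoff)))[0]-cen
    s=least_squares(f,[.5,0],diff_step=1e-3)
    return s.x,cen,A,hullcen(proj(c,cyl(*s.x,r,z0+zoff,z1+zoff)))[1]
E
python3 - <<'E'
from h import *
for t in range(1):
    im=read_camera("top");print("top",im.mean(),im.std())
im=read_camera("side")
G={"orange":(461,397),"green":(393,372),"yellow":(485,363),"blue":(430,350),"red":(508,467),"stand":(513,427)}
for n,g in G.items():
    try:
        x,c,A,B=locate("side",im,n,np.array(g)*.64,smin=80 if n=="stand" else 110); print(n,x.round(4),np.hypot(*x).round(3),c.round(2),round(A,1),round(B,1))
    except Exception as e: print(n,e)
    u,v=(np.array(g)*.64).astype(int); print(cv2.cvtColor(im[v:v+1,u-10:u+11:2],cv2.COLOR_BGR2HSV)[0].tolist())
for n in["salt","jam_jar","mug"]:
    for d in silhouettes("side",n):
        if d["p"]<.3: continue
        x,y,w,h=d["box"]
        print(n,d["p"],d["box"], end=' ')
        f=lambda p:proj("side",[[p[0],p[1],.045]])[0]-[x+w/2,y+h/2]
        print(least_squares(f,[.6,0]).x.round(3))
u=np.array([[505,240]])
cr=cv2.resize(im[150:320,220:390],(680,680))[:600];cv2.imwrite("pics/c1.png",cr)
E
```

```text
top 113.58860270182292 4.498340747776304
orange [ 0.4685 -0.1237] 0.485 [294.96 251.83] 188.9 211.8
[[15, 42, 121], [12, 83, 108], [11, 186, 215], [11, 179, 205], [11, 167, 205], [10, 125, 190], [11, 171, 204], [11, 174, 204], [11, 163, 183], [12, 114, 194], [18, 44, 156]]
green [0.5063 0.0617] 0.51 [251.06 237.  ] 122.8 151.7
[[18, 44, 156], [16, 47, 170], [65, 156, 136], [68, 188, 160], [64, 117, 166], [38, 30, 194], [59, 72, 180], [67, 176, 158], [67, 165, 139], [15, 43, 188], [19, 46, 161]]
yellow [ 0.5977 -0.1696] 0.621 [309.95 230.27] 100.1 110.6
[[17, 43, 149], [17, 42, 158], [18, 50, 127], [25, 221, 223], [24, 212, 215], [22, 150, 216], [24, 234, 216], [24, 221, 204], [21, 88, 171], [16, 41, 168], [17, 42, 168]]
blue [ 0.6098 -0.0202] 0.61 [275.12 222.59] 43.2 76.9
[[18, 40, 154], [19, 36, 168], [17, 41, 157], [113, 66, 123], [112, 147, 192], [115, 99, 182], [112, 140, 182], [111, 113, 153], [18, 46, 168], [18, 38, 167], [18, 41, 161]]
red [ 0.3016 -0.2582] 0.397 [325.31 297.35] 150.4 161.0
[[16, 48, 121], [14, 52, 117], [3, 154, 156], [2, 171, 192], [3, 141, 195], [14, 42, 199], [4, 111, 198], [3, 166, 193], [3, 152, 169], [20, 41, 148], [17, 44, 158]]
stand [ 0.4274 -0.2634] 0.502 [328.26 273.14] 399.0 427.7
[[17, 114, 202], [17, 114, 208], [17, 114, 202], [17, 115, 204], [17, 114, 214], [17, 114, 212], [17, 115, 209], [17, 116, 214], [17, 118, 208], [17, 118, 208], [17, 114, 148]]
mug 0.87 [239.1, 187.0, 21.0, 29.9] [0.692 0.11 ]
```

View pics/c1.png

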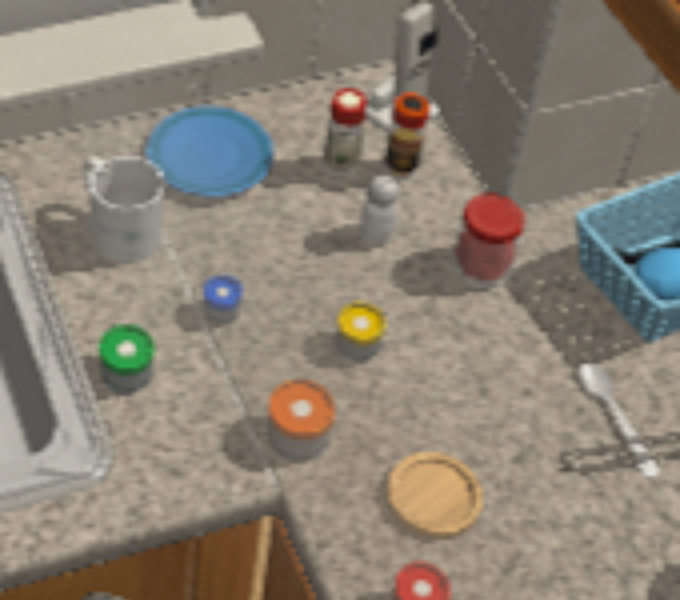

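```bash
cat >> h.py <<'E'
def back(c,uv,z):
    f=lambda p:proj(c,[[p[0],p[1],z]])[0]-uv
    return least_squares(f,[.6,0]).x
def plan(tx,ty,tz,yaw=0.):
    """shift (cm) in tool axes and turn about tool axes (deg) to TCP target, tool down, tool y at angle yaw (deg) from world x"""
    s=get_state();q=np.array(s["orientation"]);r=R.from_quat(q[[1,2,3,0]])
    a=np.radians(yaw);ya=np.array([np.cos(a),np.sin(a),0]);z=np.array([0,0,-1.]);T=R.from_matrix(np.stack([np.cross(ya,z),ya,z],1))
    d=r.inv().apply(np.array([tx,ty,tz])-s["tcp_pos"])*100
    print("t",round(s["clock"],2),"tcp",s["tcp_pos"].round(4),"gap",round(s["finger_gap"],4),"F",s["wrist_force"].round(1),"| shift cm",d.round(2),"turn",np.degrees((r.inv()*T).as_rotvec()).round(2))
E
python3 - <<'E'
from h import *
im=cv2.imread("pics/side0.png")
G={"orange":(461,397),"green":(393,372),"yellow":(485,363),"blue":(430,350)}
for n,g in G.items():
    x,c,A,B=locate("side",im,n,np.array(g)*.64,smin=75); print(n,x.round(4),c.round(2),round(A,1),round(B,1))
x,c,A,B=locate("side",im,"stand",(328,273),smin=75);print("stand",x.round(4),A,B)
b=lambda u,v,z:back("side",np.array([u,v])/4+[220,150],z).round(3)
print("salt",b(383,184,.09),"jam",b(494,216,.086),"mug rim",b(126,180,.091))
print("cab",back("side",np.array([548,190])*.64,.48),back("side",np.array([790,520])*.64,.48))
print("tap?",[back("side",np.array([185,262])*.64,z).round(3) for z in(.2,.36)])
plan(.159,.40,.231,0);plan(.4685,-.1237,.15,0)
E
```

```text
orange [ 0.4686 -0.1238] [294.99 251.82] 210.8 211.8
green [0.5067 0.0615] [251.14 236.94] 135.5 151.6
yellow [ 0.5977 -0.17  ] [310.04 230.27] 108.8 110.6
blue [ 0.6101 -0.0208] [275.26 222.56] 54.8 76.8
stand [ 0.4273 -0.2634] 406.09375 427.68215980008245
salt [ 0.75  -0.172] jam [ 0.733 -0.293] mug rim [0.693 0.101]
cab [ 0.76757457 -0.24781312] [ 0.04115984 -0.61200934]
tap? [array([0.622, 0.661]), array([0.467, 0.545])]
t 1.15 tcp [0.1588 0.5527 0.2313] gap 0.0854 F [0.5 0.8 0. ] | shift cm [ -4.23 -14.67   0.03] turn [ 0.   -0.   73.97]
t 1.15 tcp [0.1588 0.5527 0.2313] gap 0.0854 F [0.5 0.8 0. ] | shift cm [-48.44 -56.46   8.13] turn [ 0.   -0.   73.97]
```

>>> send_rows(
  series=[0,-4,0,0,0,0,1,0,-8,0,0,0,0,1,0,-12.2,0,0,0,0,1,-3.9,-12.7,0,0,0,6,1,-7.8,-13.2,0,0,0,12,1,-11.6,-14,0,0,0,18,1,-15.4,-15.2,0,0,0,24,1,-19,-16.7,0,0,0,30,1,-22.5,-18.5,0,0,0,36,1,-25.8,-20.6,0,0,0,42,1],
  newtons=40,
)

```text
clock: 1.98
tcp_pos: [0.3516, 0.2823, 0.2315]
orientation: [0.0, 0.487, 0.873, 0.001]
wrist_force: [1.3, -0.5, -0.4]
finger_gap: 0.0856
```

Run:
```python
from h import *
plan(.4686,-.1238,.10,0)
```

```text
t 1.98 tcp [0.3516 0.2823 0.2315] gap 0.0856 F [ 1.3 -0.5 -0.4] | shift cm [-40.7  -11.39  13.13] turn [ 7.000e-02 -2.000e-02  3.168e+01]
```

>>> send_rows(
  series=[-3.9,-1.1,1,0,0,4,1,-7.8,-2.2,2,0,0,8,1,-11.7,-3.3,3,0,0,12,1,-15.6,-4.4,4,0,0,16,1,-19.5,-5.5,5,0,0,20,1,-23.4,-6.6,6,0,0,24,1,-27.3,-7.7,7,0,0,28,1,-31.2,-8.8,8,0,0,31.7,1,-35.1,-9.9,9,0,0,31.7,1,-39,-11,10,0,0,31.7,1],
)

```text
clock: 2.82
tcp_pos: [0.4631, -0.1072, 0.1312]
orientation: [0.0, 0.706, 0.709, 0.0]
wrist_force: [0.9, 0.7, 0.9]
finger_gap: 0.0857
```

Run:
```python
from h import *
im=read_camera("side");cv2.imwrite("pics/s1.png",cv2.resize(im[150:320,220:390],(600,600)))
plan(.4686,-.1238,.10,0);plan(.4686,-.1238,.022,0)
t=read_camera("top");print(t.std())
```

```text
t 2.87 tcp [ 0.4656 -0.1137  0.1297] gap 0.0851 F [ 4.  -6.1 -0.3] | shift cm [-1.    0.29  2.98] turn [ 0.12  0.27 -0.05]
t 2.87 tcp [ 0.4656 -0.1137  0.1297] gap 0.0851 F [ 4.  -6.1 -0.3] | shift cm [-0.96  0.28 10.78] turn [ 0.12  0.27 -0.05]
4.50007774064841
```

>>> send_rows(
  series=[-1,0.3,3,0,0,0,1,-1,0.3,3,0,0,0,1,-1,0.3,3,0,0,0,1,-1,0.3,3,0,0,0,1],
)

```text
clock: 3.25
tcp_pos: [0.4656, -0.1141, 0.102]
orientation: [-0.0, 0.705, 0.709, 0.0]
wrist_force: [-1.1, 0.1, 0.8]
finger_gap: 0.0857
```

Run:
```python
from h import *
plan(.4686,-.1238,.10,0);plan(.4686,-.1238,.022,0)
im=read_camera("side");cv2.imwrite("pics/s1.png",cv2.resize(im[150:320,220:390],(600,600)))
```

```text
t 3.25 tcp [ 0.4656 -0.1141  0.102 ] gap 0.0857 F [-1.1  0.1  0.8] | shift cm [-0.97  0.3   0.2 ] turn [-0.03 -0.03  0.31]
t 3.25 tcp [ 0.4656 -0.1141  0.102 ] gap 0.0857 F [-1.1  0.1  0.8] | shift cm [-0.97  0.3   8.  ] turn [-0.03 -0.03  0.31]
```

View pics/s1.png

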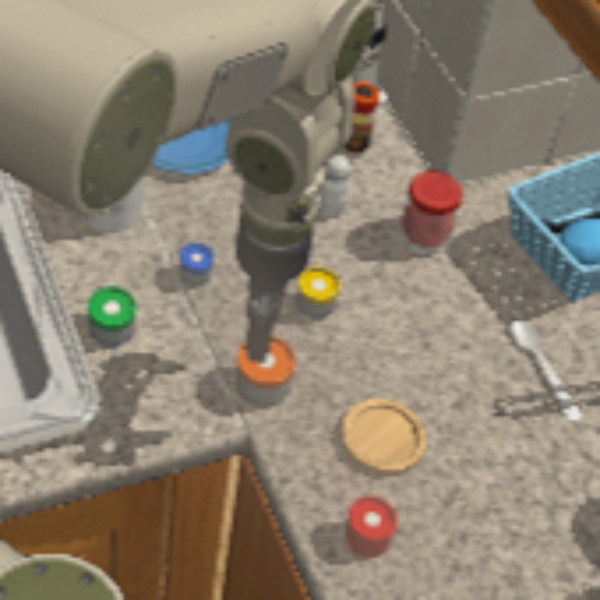

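>>> send_rows(
  series=[-1,0.3,1,0,0,0,1,-1,0.3,3,0,0,0,1,-1,0.3,5.5,0,0,0,1,-1,0.3,8,0,0,0,1,-1,0.3,8,0,0,0,1,-1,0.3,8,0,0,0,0.5,-1,0.3,8,0,0,0,0.5,-1,0.3,8,0,0,0,0.5,-1,0.3,8,0,0,0,0.5,-1,0.3,8,0,0,0,0.5],
  newtons=40,
)

```text
clock: 4.13
tcp_pos: [0.4701, -0.1254, 0.0228]
orientation: [0.001, 0.705, 0.709, 0.001]
wrist_force: [-0.3, 1.4, 3.1]
finger_gap: 0.0655
```

Run:
```python
from h import *
plan(.4686,-.1238,.022,0);plan(.4273,-.2634,.11,0)
```

```text
t 4.13 tcp [ 0.4701 -0.1254  0.0228] gap 0.0655 F [-0.3  1.4  3.1] | shift cm [ 0.16 -0.15  0.08] turn [0.15 0.05 0.28]
t 4.13 tcp [ 0.4701 -0.1254  0.0228] gap 0.0655 F [-0.3  1.4  3.1] | shift cm [-13.79  -4.33  -8.72] turn [0.15 0.05 0.28]
```

>>> send_rows(
  series=[0,0,0,0,0,0,0.3,0,0,-1,0,0,0,0.3,0,0,-3,0,0,0,0.3,0,0,-5,0,0,0,0.3,0,0,-6,0,0,0,0.3,-3,-1,-6,0,0,0,0.3,-6.5,-2,-6,0,0,0,0.3,-10,-3,-6,0,0,0,0.3,-13.5,-4,-6,0,0,0,0.3,-13.5,-4,-6,0,0,0,0.3],
)

```text
clock: 4.97
tcp_pos: [0.429, -0.2663, 0.0821]
orientation: [0.002, 0.708, 0.707, -0.001]
wrist_force: [0.8, -0.4, -1.8]
finger_gap: 0.0652
```

>>> send_rows(
  series=[0,0,0,0,0,0,0.3,0,0,0,0,0,0,0.3],
)

```text
clock: 5.13
tcp_pos: [0.4291, -0.2599, 0.0813]
orientation: [-0.001, 0.706, 0.708, 0.0]
wrist_force: [0.3, -0.2, -2.0]
finger_gap: 0.0653
```

Run:
```python
from h import *
plan(.4273,-.2634,.031,0)
im=read_camera("side");cv2.imwrite("pics/s2.png",cv2.resize(im[200:320,260:400],(700,600)))
g=proj("side",[[.427,-.258,.108]])[0]
x,c,A,B=locate("side",im,"orange",g,zoff=.06,smin=75);print(g,x.round(4),A,B)
plan(.4273,-.2634,.031,0)
```

```text
t 5.13 tcp [ 0.4291 -0.2599  0.0813] gap 0.0653 F [ 0.3 -0.2 -2. ] | shift cm [-0.36 -0.18  5.03] turn [-0.03 -0.06  0.21]
[330.79510617 257.79378599] [ 0.4278 -0.2397] 82.9375 241.1318454123102
t 5.18 tcp [ 0.4293 -0.2592  0.0812] gap 0.0651 F [ 0.3 -0.2 -2.5] | shift cm [-0.42 -0.2   5.02] turn [-0.04 -0.06  0.29]
```

View pics/s2.png

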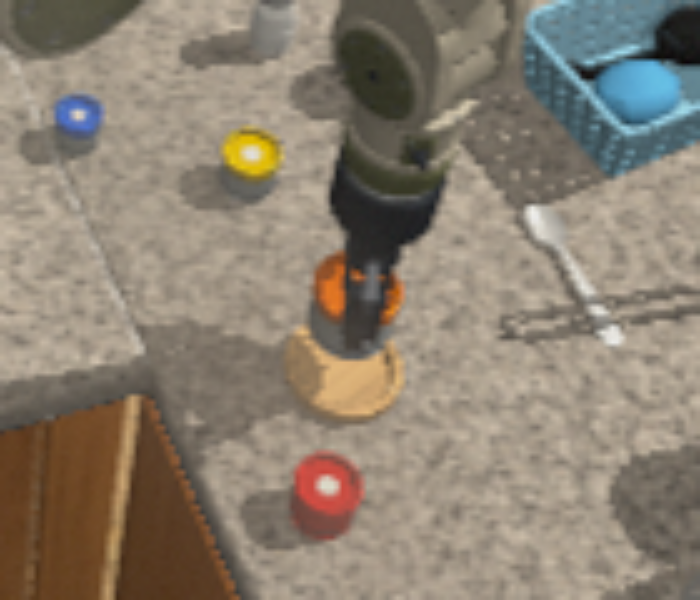

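```bash
sed -i 's/j=1+np.argmax(st\[1:,4\]); ys,xs=np.nonzero(l==j)/ys,xs=np.nonzero((l>0)\&(st[l,4]>=24))/' h.py
python3 - <<'E'
from h import *
im=read_camera("side")
g=proj("side",[[.427,-.258,.108]])[0]
x,c,A,B=locate("side",im,"orange",g,zoff=.06,smin=75,rad=12);print(x.round(4),A,B)
E
```

```text
[ 0.4285 -0.2579] 221.0625 242.37016326468438
```

>>> send_rows(
  series=[-0.4,-0.2,1,0,0,0,0.3,-0.4,-0.2,2.5,0,0,0,0.3,-0.4,-0.2,4,0,0,0,0.3,-0.4,-0.2,4.4,0,0,0,0.3,-0.4,-0.2,4.4,0,0,0,0.3,-0.4,-0.2,4.4,0,0,0,0.3],
)

```text
clock: 5.73
tcp_pos: [0.4276, -0.2635, 0.0372]
orientation: [-0.0, 0.705, 0.709, -0.0]
wrist_force: [-0.2, 0.2, -0.9]
finger_gap: 0.065
```

Run:
```python
from h import *
im=read_camera("side")
for k in (75,100):
  x,c,A,B=locate("side",im,"orange",proj("side",[[.427,-.263,.064]])[0],zoff=.014,smin=k,rad=12);print(x.round(4),A,B)
plan(.4273,-.2634,.031,0)
```

```text
[ 0.428  -0.2621] 214.75 234.3517449311912
[ 0.4278 -0.2622] 198.3125 234.41607487620786
t 5.78 tcp [ 0.428  -0.264   0.0377] gap 0.0651 F [ 0.6 -0.5 -1.3] | shift cm [ 0.06 -0.07  0.67] turn [0.01 0.01 0.31]
```

>>> send_rows(
  series=[-0.1,0,0.2,0,0,0,0.3,-0.1,0,0.4,0,0,0,0.3,-0.1,0,0.5,0,0,0,0.3,-0.1,0,0.58,0,0,0,0.3,-0.1,0,0.62,0,0,0,0.3,-0.1,0,0.62,0,0,0,0.3],
)

```text
clock: 6.28
tcp_pos: [0.4278, -0.2657, 0.0318]
orientation: [0.001, 0.706, 0.709, -0.0]
wrist_force: [-2.1, -0.9, 3.7]
finger_gap: 0.0656
```

>>> send_rows(
  series=[0,0,0,0,0,0,0.9,0,0,0,0,0,0,1,0,0,0,0,0,0,1,0,0,0,0,0,0,1,0,0,-1,0,0,0,1,0,0,-4,0,0,0,1,0,0,-8,0,0,0,1,3.5,1,-9.5,0,0,0,1,7.5,2,-9.5,0,0,0,1,11.5,3,-9.5,0,0,0,1],
)

```text
clock: 7.12
tcp_pos: [0.4586, -0.1502, 0.1289]
orientation: [0.002, 0.706, 0.708, 0.001]
wrist_force: [0.4, 0.2, -0.2]
finger_gap: 0.0855
```

Run:
```python
from h import *
im=read_camera("side");cv2.imwrite("pics/s3.png",cv2.resize(im[170:320,220:400],(720,600)))
x,c,A,B=locate("side",im,"orange",proj("side",[[.427,-.263,.058]])[0],zoff=.009,smin=75,rad=12);print(x.round(4),A,B)
x,c,A,B=locate("side",im,"green",(251,237),smin=75,rad=14);print(x.round(4),A,B)
plan(.5067,.0615,.12,0)
```

```text
[ 0.4286 -0.2647] 239.15625 233.469452326186
[0.5066 0.0614] 136.15625 151.62336587323807
t 7.17 tcp [ 0.4583 -0.1423  0.1279] gap 0.0852 F [-0.7  5.4  0.4] | shift cm [20.33  5.03  0.89] turn [ 0.14 -0.24  0.54]
```

View pics/s3.png

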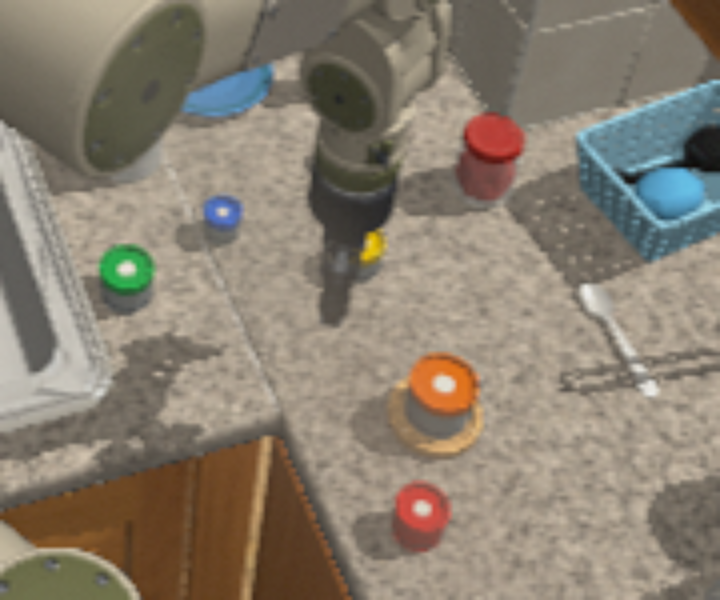

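>>> send_rows(
  series=[4,1,0,0,0,0.3,1,8,2,0,0,0,0.3,1,12,3,0,0,0,0.3,1,16,4,0,0,0,0.3,1,19,4.6,1,0,0,0.3,1,21,4.9,2,0,0,0.3,1,21,4.9,3,0,0,0.3,1,21,4.9,3,0,0,0.3,1,21,4.9,3,0,0,0.3,1],
)

```text
clock: 7.92
tcp_pos: [0.5044, 0.0598, 0.096]
orientation: [-0.0, 0.707, 0.707, -0.001]
wrist_force: [-0.7, -0.4, 0.1]
finger_gap: 0.0857
```

Run:
```python
from h import *
plan(.5066,.0614,.016,0)
```

```text
t 7.92 tcp [0.5044 0.0598 0.096 ] gap 0.0857 F [-0.7 -0.4  0.1] | shift cm [0.16 0.23 8.  ] turn [-0.09  0.01 -0.02]
```

>>> send_rows(
  series=[0.2,0.2,2,0,0,0,1,0.2,0.2,4.5,0,0,0,1,0.2,0.2,7,0,0,0,1,0.2,0.2,8,0,0,0,1,0.2,0.2,8,0,0,0,1,0.2,0.2,8,0,0,0,0.3,0.2,0.2,8,0,0,0,0.3,0.2,0.2,8,0,0,0,0.3,0.2,0.2,8,0,0,0,0.3,0.2,0.2,8,0,0,0,0.3],
)

```text
clock: 8.75
tcp_pos: [0.5084, 0.0617, 0.0183]
orientation: [0.001, 0.707, 0.707, 0.001]
wrist_force: [-1.6, -1.8, 5.3]
finger_gap: 0.0574
```

>>> send_rows(
  series=[0,0,0,0,0,0,0.3,0,0,-1,0,0,0,0.3,0,0,-4,0,0,0,0.3,0,0,-7,0,0,0,0.3,-3,0,-10,0,0,0,0.3,-7,-1,-11,0,0,0,0.3,-11,-2,-11,0,0,0,0.3,-15,-3,-11,0,0,0,0.3,-19,-4,-11,0,0,0,0.3,-23,-5,-11,0,0,0,0.3],
)

```text
clock: 9.58
tcp_pos: [0.4565, -0.1694, 0.1277]
orientation: [0.001, 0.707, 0.707, 0.0]
wrist_force: [0.2, 0.3, -1.6]
finger_gap: 0.0573
```

Run:
```python
from h import *
plan(.4286,-.2647,.13,0)
```

```text
t 9.58 tcp [ 0.4565 -0.1694  0.1277] gap 0.0573 F [ 0.2  0.3 -1.6] | shift cm [-9.53 -2.79 -0.23] turn [0.1  0.03 0.01]
```

>>> send_rows(
  series=[-3.5,-1,0,0,0,0,0.3,-7,-2,0,0,0,0,0.3,-9,-2.7,0.5,0,0,0,0.3,-9.5,-2.8,1.5,0,0,0,0.3,-9.5,-2.8,2.6,0,0,0,0.3,-9.5,-2.8,3,0,0,0,0.3,-9.5,-2.8,3,0,0,0,0.3,-9.5,-2.8,3,0,0,0,0.3],
)

```text
clock: 10.25
tcp_pos: [0.429, -0.2618, 0.0964]
orientation: [-0.0, 0.707, 0.707, 0.0]
wrist_force: [0.5, 0.1, -2.3]
finger_gap: 0.0573
```

Run:
```python
from h import *
plan(.4286,-.2647,.076,0)
im=read_camera("side");cv2.imwrite("pics/s4.png",cv2.resize(im[210:320,270:390],(655,600),interpolation=cv2.INTER_CUBIC))
s=get_state();p=s["tcp_pos"];zo=p[2]-.0175
x,c,A,B=locate("side",im,"green",proj("side",[[p[0],p[1],zo+.042]])[0],zoff=zo,smin=75,rad=12);print("green",x.round(4),A,B)
x,c,A,B=locate("side",im,"orange",proj("side",[[.428,-.264,.058]])[0],zoff=.009,smin=75,rad=12);print("orange",x.round(4),A,B)
```

```text
t 10.25 tcp [ 0.429  -0.2618  0.0964] gap 0.0573 F [ 0.5  0.1 -2.3] | shift cm [-0.29 -0.03  2.04] turn [-0.02 -0.05  0.03]
green [ 0.4273 -0.2623] 144.5625 193.51480752858333
orange [ 0.4212 -0.2651] 184.625 235.68074373947456
```

View pics/s4.png

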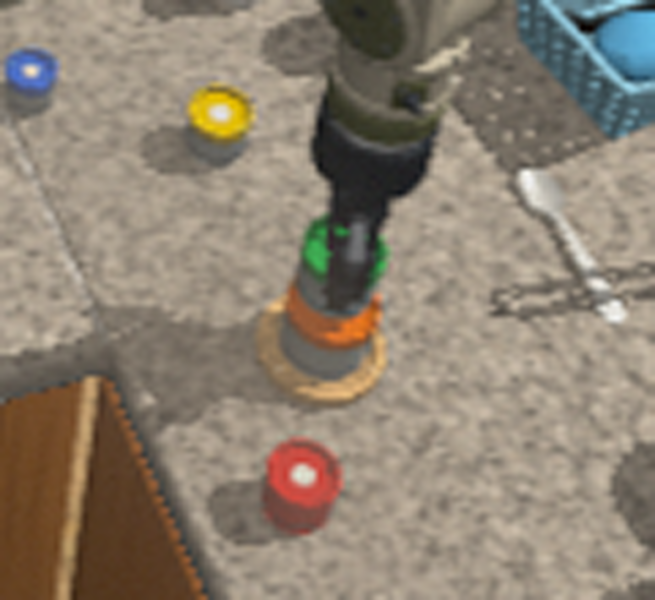

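>>> send_rows(
  series=[-0.25,0,0.5,0,0,0,0.3,-0.25,0,1,0,0,0,0.3,-0.25,0,1.4,0,0,0,0.3,-0.25,0,1.4,0,0,0,0.3,-0.25,0,1.6,0,0,0,0.3,-0.25,0,1.75,0,0,0,0.3,-0.25,0,1.85,0,0,0,0.3,-0.25,0,1.9,0,0,0,0.3,-0.25,0,1.9,0,0,0,0.3],
)

```text
clock: 11.05
tcp_pos: [0.4289, -0.2652, 0.0771]
orientation: [-0.0, 0.707, 0.707, 0.0]
wrist_force: [0.9, -0.1, -2.2]
finger_gap: 0.0572
```

Not in contact yet, so I'll lower it a little more.

>>> send_rows(
  series=[0,0,0.1,0,0,0,0.3,0,0,0.2,0,0,0,0.3,0,0,0.25,0,0,0,0.3,0,0,0.25,0,0,0,0.3],
)

```text
clock: 11.38
tcp_pos: [0.4292, -0.2655, 0.0764]
orientation: [0.001, 0.707, 0.707, 0.0]
wrist_force: [-2.9, 2.2, 10.0]
finger_gap: 0.0569
```

>>> send_rows(
  series=[0,0,-0.1,0,0,0,0.9,0,0,-0.1,0,0,0,1,0,0,-0.1,0,0,0,1,0,0,-0.1,0,0,0,1,0,0,-1,0,0,0,1,0,0,-4,0,0,0,1,1,2,-7,0,0,0,1,3,5.5,-7,0,0,0,1,5,9,-7,0,0,0,1,7,12.5,-5,0,0,0,1],
)

```text
clock: 12.22
tcp_pos: [0.5558, -0.1976, 0.1313]
orientation: [0.004, 0.708, 0.707, 0.002]
wrist_force: [0.4, -2.2, -0.2]
finger_gap: 0.0852
```

>>> send_rows(
  series=[2,3.5,3,0,0,0,1,2.5,4,5,0,0,0,1,2.5,4,5,0,0,0,1,2.5,4,5,0,0,0,1],
)

```text
clock: 12.55
tcp_pos: [0.5903, -0.1706, 0.0748]
orientation: [-0.002, 0.707, 0.708, -0.001]
wrist_force: [0.2, 0.1, 0.5]
finger_gap: 0.0856
```

Run:
```python
from h import *
plan(.5977,-.170,.012,0)
im=read_camera("side");cv2.imwrite("pics/s5.png",cv2.resize(im[180:310,250:390],(646,600),interpolation=cv2.INTER_CUBIC))
x,c,A,B=locate("side",im,"green",proj("side",[[.4286,-.265,.1]])[0],zoff=.058,smin=75,rad=12);print("green",x.round(4),A,B)
x,c,A,B=locate("side",im,"green",proj("side",[[.4286,-.265,.1]])[0],zoff=.063,smin=75,rad=12);print("green if on rim",x.round(4),A,B)
x,c,A,B=locate("side",im,"yellow",(310,230),smin=75,rad=12);print("yel",x.round(4),A,B)
```

```text
t 12.55 tcp [ 0.5903 -0.1706  0.0748] gap 0.0856 F [0.2 0.1 0.5] | shift cm [0.05 0.77 6.28] turn [-0.23 -0.09  0.07]
green [ 0.4299 -0.2662] 168.625 189.89216059469618
green if on rim [ 0.4263 -0.2657] 168.625 191.48337955516763
yel [ 0.5958 -0.1697] 103.1875 110.87722809822299
```

View pics/s5.png

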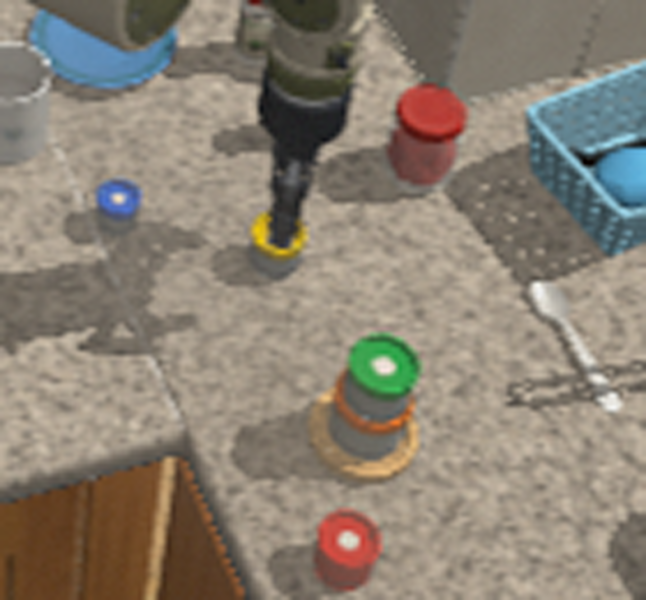

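>>> send_rows(
  series=[0.1,0.75,1,0,0,0,1,0.1,0.75,2.5,0,0,0,1,0.1,0.75,5,0,0,0,1,0.1,0.75,6.3,0,0,0,1,0.1,0.75,6.3,0,0,0,1,0.1,0.75,6.3,0,0,0,0.2,0.1,0.75,6.3,0,0,0,0.2,0.1,0.75,6.3,0,0,0,0.2,0.1,0.75,6.3,0,0,0,0.2,0.1,0.75,6.3,0,0,0,0.2],
)

```text
clock: 13.43
tcp_pos: [0.5999, -0.1718, 0.0155]
orientation: [0.002, 0.707, 0.707, 0.0]
wrist_force: [-2.5, -0.6, 6.6]
finger_gap: 0.049
```

>>> send_rows(
  series=[0,0,0,0,0,0,0.2,0,0,0,0,0,0,0.2],
)

```text
clock: 13.6
tcp_pos: [0.5999, -0.1718, 0.0155]
orientation: [0.002, 0.707, 0.707, 0.0]
wrist_force: [-2.4, -0.6, 6.4]
finger_gap: 0.0495
```

>>> send_rows(
  series=[0,0,-1,0,0,0,0.2,0,0,-4,0,0,0,0.2,0,0,-8,0,0,0,0.2,0,0,-12,0,0,0,0.2,-1,-2,-14,0,0,0,0.2,-3,-5.5,-14,0,0,0,0.2,-5,-9,-14,0,0,0,0.2,-7,-12.5,-14,0,0,0,0.2,-7,-12.5,-14,0,0,0,0.2,-7,-12.5,-14,0,0,0,0.2],
)

```text
clock: 14.43
tcp_pos: [0.4723, -0.2417, 0.1544]
orientation: [0.0, 0.709, 0.706, 0.0]
wrist_force: [0.7, 0.1, -1.7]
finger_gap: 0.0494
```

Run:
```python
from h import *
plan(.4290,-.2658,.13,0)
```

```text
t 14.43 tcp [ 0.4723 -0.2417  0.1544] gap 0.0494 F [ 0.7  0.1 -1.7] | shift cm [-2.43 -4.32  2.44] turn [ 0.05  0.01 -0.23]
```

>>> send_rows(
  series=[-1.2,-2.2,0,0,0,0,0.2,-2.4,-4.3,0.6,0,0,0,0.2,-2.4,-4.3,1.6,0,0,0,0.2,-2.4,-4.3,2.4,0,0,0,0.2,-2.4,-4.3,2.4,0,0,0,0.2,-2.4,-4.3,2.4,0,0,0,0.2,-2.4,-4.3,2.4,0,0,0,0.2],
)

```text
clock: 15.02
tcp_pos: [0.4319, -0.2643, 0.1293]
orientation: [0.0, 0.707, 0.707, 0.0]
wrist_force: [0.7, -0.8, -1.6]
finger_gap: 0.0493
```

Run:
```python
from h import *
plan(.4293,-.2658,.1165,0)
im=read_camera("side");cv2.imwrite("pics/s6.png",cv2.resize(im[200:310,270:390],(655,600),interpolation=cv2.INTER_CUBIC))
s=get_state();p=s["tcp_pos"];zo=p[2]-.0155
x,c,A,B=locate("side",im,"yellow",proj("side",[[p[0],p[1],zo+.038]])[0],zoff=zo,smin=85,rad=9);print("yel",x.round(4),A,B)
```

```text
t 15.02 tcp [ 0.4319 -0.2643  0.1293] gap 0.0493 F [ 0.7 -0.8 -1.6] | shift cm [-0.15 -0.26  1.28] turn [ 0.02 -0.01  0.06]
yel [ 0.4336 -0.2508] 62.1875 149.56085115019232
```

View pics/s6.png

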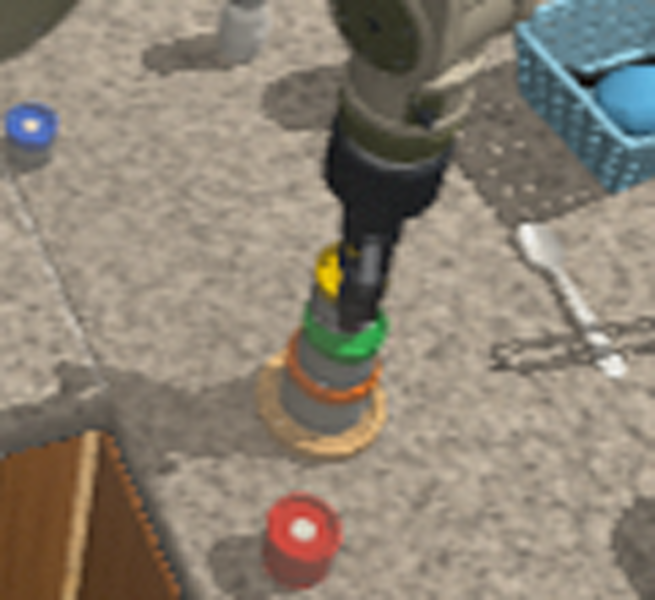

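>>> send_rows(
  series=[-0.15,-0.25,0.2,0,0,0,0.2,-0.15,-0.25,0.4,0,0,0,0.2,-0.15,-0.25,0.6,0,0,0,0.2,-0.15,-0.25,0.8,0,0,0,0.2,-0.15,-0.25,1,0,0,0,0.2,-0.15,-0.25,1.1,0,0,0,0.2,-0.15,-0.25,1.2,0,0,0,0.2,-0.15,-0.25,1.2,0,0,0,0.2],
)

```text
clock: 15.73
tcp_pos: [0.4282, -0.2662, 0.117]
orientation: [-0.0, 0.707, 0.707, 0.0]
wrist_force: [-0.3, 0.4, -2.2]
finger_gap: 0.0494
```

>>> send_rows(
  series=[0,0.1,0.1,0,0,0,0.2,0,0.1,0.2,0,0,0,0.2,0,0.1,0.3,0,0,0,0.2,0,0.1,0.3,0,0,0,0.2],
)

```text
clock: 16.07
tcp_pos: [0.4294, -0.2669, 0.1166]
orientation: [0.001, 0.707, 0.707, -0.001]
wrist_force: [-5.9, 1.9, 14.5]
finger_gap: 0.0494
```

>>> send_rows(
  series=[0,0,-0.2,0,0,0,0.2,0,0,-0.2,0,0,0,0.9,0,0,-0.2,0,0,0,1,0,0,-0.2,0,0,0,1,0,0,-0.2,0,0,0,1,0,0,-1.2,0,0,0,1,0,0,-4,0,0,0,1,1.5,1,-7,0,0,0,1,4.7,3.4,-7,0,0,0,1,8,5.8,-7,0,0,0,1],
)

```text
clock: 16.9
tcp_pos: [0.4892, -0.1873, 0.1873]
orientation: [0.003, 0.709, 0.706, 0.001]
wrist_force: [1.2, -0.4, -0.9]
finger_gap: 0.0856
```

>>> send_rows(
  series=[3.2,2.3,1,0,0,0,1,6.4,4.6,2,0,0,0,1,9.6,6.9,3,0,0,0,1,12.8,9.2,4,0,0,0,1,15.2,11.2,6,0,0,0,1,16.4,12.2,9,0,0,0,1,16.4,12.2,11,0,0,0,1,16.4,12.2,11,0,0,0,1,16.4,12.2,11,0,0,0,1],
)

```text
clock: 17.65
tcp_pos: [0.6084, -0.0219, 0.0735]
orientation: [-0.001, 0.707, 0.707, -0.001]
wrist_force: [0.3, 0.4, 0.0]
finger_gap: 0.0854
```

Run:
```python
from h import *
plan(.6101,-.0208,.010,0)
im=read_camera("side");cv2.imwrite("pics/s7.png",cv2.resize(im[180:310,250:390],(646,600),interpolation=cv2.INTER_CUBIC))
for z in(.101,.106):
  x,c,A,B=locate("side",im,"yellow",proj("side",[[.429,-.266,.139]])[0],zoff=z,smin=85,rad=9);print("yel",z,x.round(4),A,B)
for m in (60,70,85):
  x,c,A,B=locate("side",im,"blue",(275,222.5),smin=m,rad=9);print("blue",x.round(4),A,B)
```

```text
t 17.65 tcp [ 0.6084 -0.0219  0.0735] gap 0.0854 F [0.3 0.4 0. ] | shift cm [0.11 0.19 6.35] turn [-0.19 -0.03  0.  ]
yel 0.101 [ 0.4302 -0.2649] 146.03125 149.323477023514
yel 0.106 [ 0.4264 -0.2643] 146.03125 150.6170642839279
blue [ 0.6078 -0.0223] 53.5 77.05286359135062
blue [ 0.6079 -0.0227] 48.6875 77.0522472015582
blue [ 0.6066 -0.0232] 39.15625 77.16539176506922
```

View pics/s7.png

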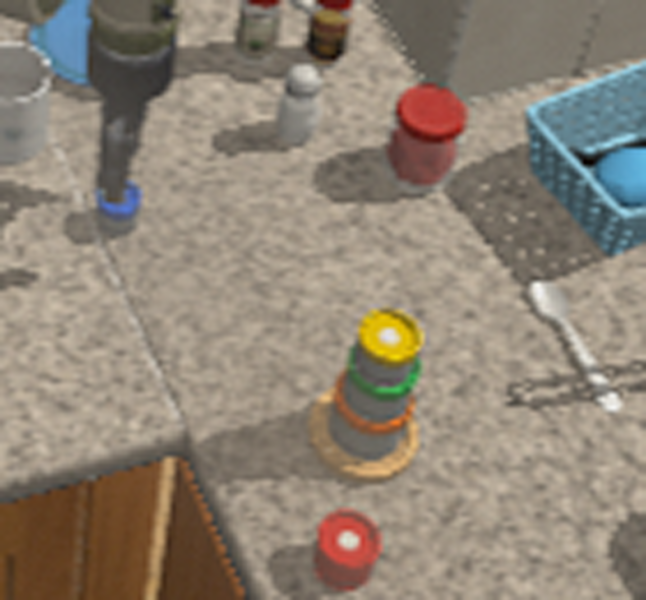

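Run:
```python
from h import *
im=cv2.imread("pics/side0.png").astype(float)
c=im[212:234,265:287]; w=np.clip(c[...,0]-c[...,2]+18,0,None); w[w<20]=0
ys,xs=np.mgrid[212:234,265:287]; cen=np.array([(w*xs).sum(),(w*ys).sum()])/w.sum()
r,z0,z1=DIM["blue"]
f=lambda p:hullcen(proj("side",cyl(p[0],p[1],r,z0,z1)))[0]-cen
print(cen,least_squares(f,[.6,0],diff_step=1e-3).x)
for T in(0,20,40):
  ys2,xs2=np.nonzero(c[...,0]-c[...,2]>T);print(xs2.min()+265,xs2.max()+265,ys2.min()+212,ys2.max()+212)
h=hullcen(proj("side",cyl(.6101,-.0208,r,z0,z1)))[2][:,0];print(h.min(0),h.max(0))
```

```text
[275.21885176 222.63479006] [ 0.60960994 -0.02071529]
271 280 218 227
271 280 219 226
271 279 219 226
[270.2625  217.84415] [280.27478 227.26862]
```

>>> send_rows(
  series=[0.1,0.15,1,0,0,0,1,0.1,0.15,2.5,0,0,0,1,0.1,0.15,5,0,0,0,1,0.1,0.15,6.2,0,0,0,1,0.1,0.15,6.2,0,0,0,1,0.1,0.15,6.2,0,0,0,0.1,0.1,0.15,6.2,0,0,0,0.1,0.1,0.15,6.2,0,0,0,0.1,0.1,0.15,6.2,0,0,0,0.1,0.1,0.15,6.2,0,0,0,0.1],
)

```text
clock: 18.53
tcp_pos: [0.6122, -0.0217, 0.0141]
orientation: [0.001, 0.707, 0.707, 0.001]
wrist_force: [-1.8, -1.0, 5.3]
finger_gap: 0.0407
```

>>> send_rows(
  series=[0,0,0,0,0,0,0.1,0,0,0,0,0,0,0.1,0,0,0,0,0,0,0.1],
)

```text
clock: 18.78
tcp_pos: [0.6122, -0.0217, 0.0141]
orientation: [0.001, 0.707, 0.707, 0.001]
wrist_force: [-0.5, -1.1, 5.5]
finger_gap: 0.0412
```

>>> send_rows(
  series=[0,0,-1,0,0,0,0.1,0,0,-4,0,0,0,0.1,0,0,-8,0,0,0,0.1,0,0,-12,0,0,0,0.1,0,0,-16,0,0,0,0.1,-3,-2,-18,0,0,0,0.1,-6,-4.2,-18,0,0,0,0.1,-9.2,-6.6,-18,0,0,0,0.1,-12.4,-9,-18,0,0,0,0.1,-15.6,-11.4,-18,0,0,0,0.1],
)

```text
clock: 19.62
tcp_pos: [0.4958, -0.1782, 0.1934]
orientation: [0.001, 0.707, 0.707, 0.0]
wrist_force: [0.9, -0.7, -1.4]
finger_gap: 0.041
```

>>> send_rows(
  series=[-2.5,-1.8,0,0,0,0,0.1,-5,-4,0,0,0,0,0.1,-5,-4,0,0,0,0,0.1,-5,-4,0,0,0,0,0.1],
)

```text
clock: 19.95
tcp_pos: [0.4559, -0.2285, 0.1931]
orientation: [0.0, 0.709, 0.706, 0.0]
wrist_force: [-0.0, 0.3, -0.4]
finger_gap: 0.0409
```

Run:
```python
from h import *
plan(.4297,-.2656,.17,0)
```

```text
t 19.95 tcp [ 0.4559 -0.2285  0.1931] gap 0.0409 F [-0.   0.3 -0.4] | shift cm [-3.72 -2.61  2.31] turn [ 0.05  0.01 -0.24]
```

>>> send_rows(
  series=[-2,-1.4,0,0,0,0,0.1,-3.7,-2.6,0.5,0,0,0,0.1,-3.7,-2.6,1.5,0,0,0,0.1,-3.7,-2.6,2.3,0,0,0,0.1,-3.7,-2.6,2.3,0,0,0,0.1,-3.7,-2.6,2.3,0,0,0,0.1,-3.7,-2.6,2.3,0,0,0,0.1],
)

```text
clock: 20.53
tcp_pos: [0.4314, -0.2633, 0.1693]
orientation: [-0.0, 0.707, 0.708, 0.0]
wrist_force: [-0.9, 0.9, -1.0]
finger_gap: 0.0407
```

Run:
```python
from h import *
plan(.4297,-.2656,.154,0)
im=read_camera("side");cv2.imwrite("pics/s8.png",cv2.resize(im[210:280,290:370],(686,600),interpolation=cv2.INTER_CUBIC))
s=get_state();p=s["tcp_pos"];print(proj("side",[[p[0],p[1],p[2]-.014]]).round(1), proj("side",[[.43,-.265,.14]]).round(1))
```

```text
t 20.53 tcp [ 0.4314 -0.2633  0.1693] gap 0.0407 F [-0.9  0.9 -1. ] | shift cm [-0.23 -0.17  1.53] turn [ 0.   -0.02  0.07]
[[334.4 249.5]] [[334.1 252.4]]
```

View pics/s8.png

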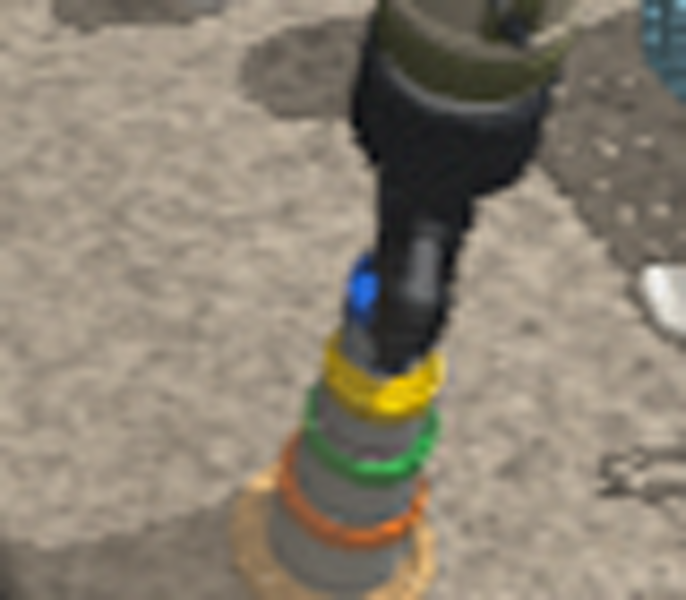

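The blue pot sits over the yellow lid, upright in the grip. I'll shift (-0.2, -0.15) and lower it.

>>> send_rows(
  series=[-0.2,-0.15,0.2,0,0,0,0.1,-0.2,-0.15,0.5,0,0,0,0.1,-0.2,-0.15,0.8,0,0,0,0.1,-0.2,-0.15,1,0,0,0,0.1,-0.2,-0.15,1.2,0,0,0,0.1,-0.2,-0.15,1.35,0,0,0,0.1,-0.2,-0.15,1.45,0,0,0,0.1,-0.2,-0.15,1.45,0,0,0,0.1],
)

```text
clock: 21.25
tcp_pos: [0.4292, -0.2661, 0.1545]
orientation: [-0.0, 0.707, 0.707, 0.0]
wrist_force: [-0.0, 0.1, -1.2]
finger_gap: 0.0408
```

>>> send_rows(
  series=[0,0,0.1,0,0,0,0.1,0,0,0.2,0,0,0,0.1,0,0,0.2,0,0,0,0.1],
)

```text
clock: 21.5
tcp_pos: [0.4297, -0.2667, 0.1541]
orientation: [0.001, 0.707, 0.707, -0.0]
wrist_force: [-2.0, 0.2, 7.0]
finger_gap: 0.0414
```

Contact came at the expected height of 0.154. Next I'll release, rise and move clear.

>>> send_rows(
  series=[0,0,-0.1,0,0,0,0.1,0,0,-0.1,0,0,0,0.8,0,0,-0.1,0,0,0,1,0,0,-0.1,0,0,0,1,0,0,-0.1,0,0,0,1,0,0,-1.2,0,0,0,1,0,0,-4,0,0,0,1,2,1,-6,0,0,0,1,5.5,2,-6,0,0,0,1,9.5,3,-6,0,0,0,1],
)

```text
clock: 22.33
tcp_pos: [0.4608, -0.1722, 0.2141]
orientation: [0.002, 0.709, 0.706, 0.0]
wrist_force: [0.5, 0.0, -0.2]
finger_gap: 0.0855
```

>>> send_rows(
  series=[4,0,0,0,0,0,1,8,0,0,0,0,0,1,8,0,0,0,0,0,1,8,0,0,0,0,0,1],
)

```text
clock: 22.67
tcp_pos: [0.4593, -0.0893, 0.2128]
orientation: [0.0, 0.706, 0.709, -0.0]
wrist_force: [-0.4, -0.6, -0.2]
finger_gap: 0.0855
```

Run:
```python
from h import *
im=read_camera("side");cv2.imwrite("pics/s9.png",cv2.resize(im[170:310,230:390],(686,600),interpolation=cv2.INTER_CUBIC))
for z in(.14,.145):
  x,c,A,B=locate("side",im,"blue",proj("side",[[.429,-.266,.175]])[0],zoff=z,smin=75,rad=9);print("blue",z,x.round(4),A,B)
print(get_state()["clock"],get_state()["wrist_force"])
```

```text
blue 0.14 [ 0.4295 -0.2659] 98.75 112.569142480148
blue 0.145 [ 0.4256 -0.2654] 98.75 113.57493964047171
22.7167 [-0.21111243 -0.06279254 -1.10528251]
```

View pics/s9.png

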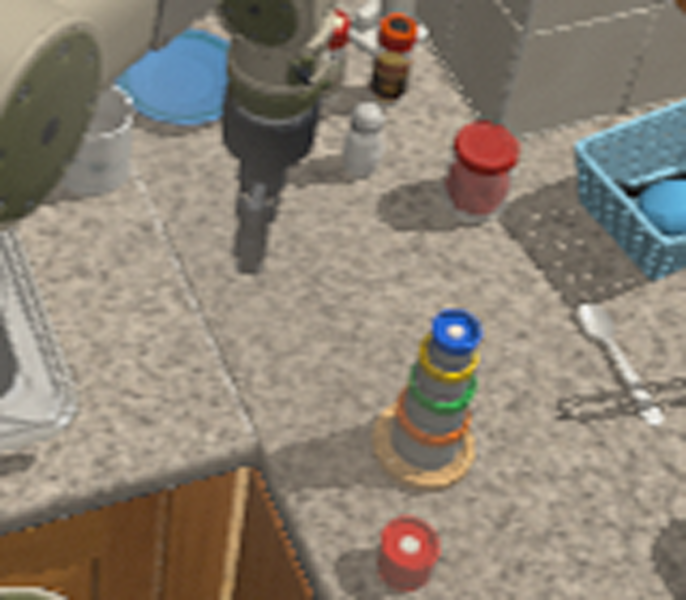

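The stack stands straight: orange, green, yellow, with blue at crop (455,332). The gripper is clear, and salt, jam and mug haven't moved.

```bash
python3 -c "
from workcell import *
print(hand_in())"
```

```text
the job is handed in; nothing more can be done
None
```

I stacked the four pots on the stand in the order asked, orange, green, yellow, then blue on top, and handed the job in after about 23 s of robot time.

- **Seating:** Each pot touched down at the height expected for a full seat, to within about 1 mm. Contact forces were 15 N or less. After release, each pot measured within about 2–3 mm of the stand's centre.
- **Last picture:** The stack stood upright. The salt shaker, jam jar, mug and red look-alike looked undisturbed, and the gripper was open and clear.
- **Failed or weak checks:** The top camera gave only a blank grey picture, so every measurement came from the side camera. While a pot was held, the fingers partly hid its lid. For yellow and blue I therefore placed by the arm's own position, and the pictures taken after release agreed with it.

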